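# Roll the drill core to the pointer

### The arm

A 6-joint arm with a two-finger parallel gripper is mounted at the origin on a cart in front of the work surface, level with it; the furniture and walls round the work are solid. World frame = base frame: x ahead of the robot, y to its left, z up, the work surface at z = 0. Lengths are in m, angles in degrees, forces in N, time in s.
With the tool pointing down it reaches from about 0.4 to 0.825 m from the base axis. Payload 7 kg.
Tool frame: the origin (TCP) lies midway between the tips of the shut fingers; the grasp point (between the pads) lies 19 mm behind it; z points along the fingers, y is the line along which they close (so a half turn about z gives the same grasp; the last joint's range is limited). The gripper opens to 88 mm and grips with 3 to 60 N. Pads are 19 mm wide; open, the fingers measure 130 mm over their backs; the gripper's body (78 mm by 193 mm) begins 47 mm behind the grasp point.
Start: joints at [-56.66, 20.546, 0.682, 0, -70.136, -16.507], TCP at [0.195, -0.646, 0.227] pointing down, gripper open.
Joint ranges: [-176.03, 176.03], [-82.01, 121.73], [-58.28, 71.71], [-173.87, 95.51], [-174.79, -0.11], [-173.66, 173.66]. Speed limits (degrees/s): [136.94, 136.94, 172.46, 180, 180, 180].

### API

Orientations are given as [roll, pitch, yaw] about the fixed x, y, z axes, in that order (R = Rz(yaw) Ry(pitch) Rx(roll)).
In Python, from plant import ctrl, viewer, close_job gives the robot as it stands. The module is installed in compiled form; this text tells all that it offers.
- The arm moves only by the tool step_arm, never from a script. Its argument "moves" is a list that holds one entry, the list of rows, each a list of 5 numbers: the shift along the world's x, y, z in cm, then the turn about the world's z in rad, then the finger opening in cm, from 0 to 8.76. In form: [[[tx, ty, tz, twist, grip], ...]]. A call has 1 to 10 rows; each row shifts and turns the commanded pose from where the row before left it; what a row does not reach is not made up. A row lasts 1/10 s, in which the tool goes at most 50 mm and 8.59 degrees, less where a joint would pass 70% of its speed; a pose out of reach is approached as far as the arm can. A call with a gripper value outside its range is refused whole. The fingers move at their own pace and stop on an object; the grip force is fixed at half the most. Time passes only in rows, so rows that do not move let the fingers close. It gives the time, the measured TCP pose, the force, the opening and the grip force at its end, in the units of the state.
- ctrl.get_obs(): the state, without advancing time (a new reading comes with each control period).
- viewer.snapshot(name): name is "side" or "top" or "wrist"; returns (picture, depth): 400x640x3 uint8, blue, green, red; 400x640 float32, m along the optical axis (not along the pixel's ray), 0 where there is no reading.
- viewer.camera_info(name): a dict with "camera_matrix" (3x3 intrinsics, pixels), "k1" (the pictures are not rectified: a ray, as slopes to the right and down, at radius r is drawn at 1 + k1 r^2 times it, then the intrinsics apply), "eye" and "orientation" of the camera in the world. Camera axes: x right, y down, z forward; pixel columns grow to the right and rows downward; lengths in m; the calibration is good to about 2 mm. A picture is of the moment at which its call begins: read the wrist's pose just before it. camera_info takes no time and is no camera call; for the wrist camera it gives the pose at the moment of the call.
- close_job(): hands the job in; it is judged then, once.
The state is a dict: "clock": time; "joint_pos": joint angles; "qvel": joint speeds; "tau": joint torques, N m; "tool_pos": TCP position; "orientation": TCP orientation; "force": force on the tool from outside, world axes, zero at the start; "moment": the same for the moment, N m; "opening": finger opening in m; "gripper_force": force on a finger pad.
Only numpy, scipy, OpenCV 4.12 (cv2) and the standard library are available. Lean on these libraries where they do the work, as an engineer would, in place of code of your own. Each camera call takes 0.05 s, during which the arm holds its last target. There are 200 camera calls.

### The job

Roll the concrete drill core along the black track of the measuring board by stroking its top with the fingertips, in as many strokes as you need, until it lies at rest with its axis in line with the tip of the red pointer, still square across the track. It must roll, not slide; do not lift it or push it from low on its side, and leave the grease pot, the sample tin and the spanner alone.

Things in the scene. Friction and masses are not known exactly. Their poses are not given: they have to be found in the camera images.
- core: Grey concrete drill core with stone flecks and a yellow line on its upper side; loose cylinder 60 mm across, 100 mm long, 0.45 to 0.8 kg. Lies across the track, top 70 mm above the worktop. Origin in its middle, on its axis. Its x runs along the cylinder, at first within 4 degrees of the board's x; y and z turn as it rolls (z, to the yellow line, is up at first). Let go, it soon stops rolling.
- board: Fixed aluminium measuring board, 200 mm (x) by 420 mm (y), 8 mm thick, with a black rubber track and a black scale along its far edge. Origin at the centre of its underside, at worktop level; x points across it away from the robot, y along it to the robot's left (turned up to 0.25 rad). The core starts at y = 50 to 90 mm, the pointer stands at y = -80 to -30 mm: roll towards -y.
- track (a point): Centre of the black rubber track's surface, 10 mm above the worktop; axes as the board's. The track is 130 mm wide (x), 390 mm long (y), with a dark steel end stop across it at y = +200 and -200 mm, 24 mm high above the worktop. Fingers that stroke the core's top without slipping travel twice as far as the core, so run ahead of it and must be set back for each new stroke.
- pointer: Red plastic pointer with a dark clamp screw, fixed on the board's far edge, 42 mm long, 30 mm wide, 29 mm high. Origin at worktop level under its tip, which points to -x, at the track; axes as the board's. The core's origin must come to y = 0 of the pointer, its x about 88 mm nearer the robot.
- grease_pot: Cream grease pot with an amber lid, 63 mm in diameter and 59 mm high, standing behind the board. Origin at the centre of its underside. To be left alone.
- sample_tin: Round aluminium sample tin with lid, 69 mm in diameter and 44 mm high, standing behind the board. Origin at the centre of its underside. To be left alone.
- spanner: Small steel spanner, 156 mm long (its y), 28 mm wide, 6 mm high, lying to the right of the board, pointing away from the robot. Origin at the centre of its underside. To be left alone.
There are look-alikes about, which are no part of the job. Leave any orange or turquoise look-alike of the core alone.

How it is judged:
By the outcome, as a careful person would: the job done as asked, in the order asked, and still so for the second after the job is handed in, with the robot touching nothing.
It also fails if it takes over 58 s, if anything falls off the work surface, if the arm or the gripper's body presses on something with over 40 N, if the wrist force passes 120 N, or if a joint passes its speed limit or range.

## Working session

There is one attempt and no reset: what is moved stays moved. The work goes in short steps, Python scripts to look and compute and a tool call to move; the robot and the scene stay as the last step left them, time stands still between calls to the robot, and variables do not carry over. Pictures are saved under pics/ and viewed, at most 10 in all, crops included, and the job is handed in when it is done.

Besides the shell and the picture viewer there is one more tool, called after "Request:" in YAML: its name, and indented under it one key for each argument. step_arm: Moves the arm, as the interface text tells. Its arguments: {"type":"object","properties":{"moves":{"type":"array","items":{"type":"array","items":{"type":"array","items":{"type":"number"}}}}},"required":["moves"]}

```bash
mkdir -p pics; cat > h.py <<'E'
import numpy as np, cv2
from plant import ctrl, viewer, close_job
def shot(n,save=None):
    im,d=viewer.snapshot(n); c=viewer.camera_info(n)
    if save: cv2.imwrite('pics/'+save,im); np.savez('pics/'+save+'.npz',im=im,d=d)
    return im,d,c
def pts(d,c,eye,R):
    K=np.array(c['camera_matrix']);h,w=d.shape
    u,v=np.meshgrid(np.arange(w),np.arange(h))
    x=(u-K[0,2])/K[0,0];y=(v-K[1,2])/K[1,1];a,b=x.copy(),y.copy()
    for _ in range(10):
        s=1+c['k1']*(a*a+b*b);a,b=x/s,y/s
    P=np.stack([a*d,b*d,d],-1)
    return P@R.T+eye
E
python3 - <<'E'
from h import *
print(ctrl.get_obs())
for n in('top','side'):
    im,d,c=shot(n,n+'0.png');print(n,c)
E
```

```text
{'clock': 0.0, 'joint_pos': array([-5.66592944e+01,  2.05911700e+01,  6.34186400e-01, -2.15045373e-02,
       -7.01344077e+01, -1.65066322e+01]), 'qvel': array([-0.02903083,  0.00846776, -0.06576468, -0.04960424,  0.01219544,
        0.03548321]), 'tau': array([-6.36197856e-04, -5.82710767e+01,  2.93057996e+01,  6.99732274e+00,
        6.82371654e-03, -1.44211845e-04]), 'tool_pos': array([ 0.19532316, -0.64561902,  0.22562445]), 'orientation': array([ 1.79906631e+02, -6.58690861e-03, -1.63173245e+02]), 'force': array([-0.0684714 , -0.38991746, -0.33260762]), 'moment': array([-0.0468535 ,  0.03820996,  0.05499149]), 'gripper_force': 0.0, 'opening': 0.08733967002694926}
top {'camera_matrix': array([[468.46962507,   0.        , 316.68556602],
       [  0.        , 468.46962507, 205.04581838],
       [  0.        ,   0.        ,   1.        ]]), 'k1': -0.02965772559752597, 'eye': array([3.50950090e-01, 4.80689265e-04, 1.65090001e+00]), 'orientation': array([-172.79239681,   -0.41818548,  -90.39473223])}
side {'camera_matrix': array([[427.82098698,   0.        , 317.69382754],
       [  0.        , 427.82098698, 197.1580409 ],
       [  0.        ,   0.        ,   1.        ]]), 'k1': -0.0896814890031753, 'eye': array([-0.05526466,  1.03435559,  0.62562402]), 'orientation': array([-115.54978701,   -1.05610679, -149.17066573])}
```

View pics/top0.png

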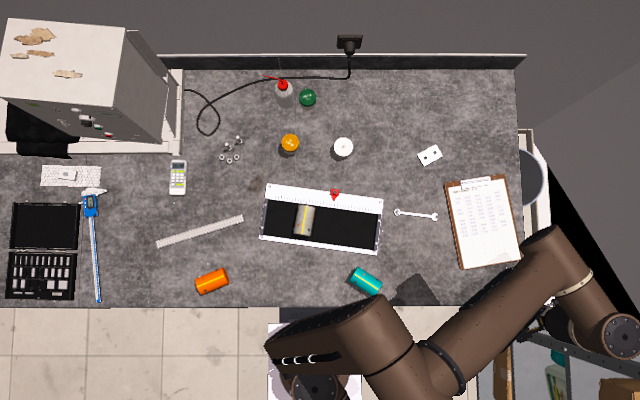

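View pics/side0.png

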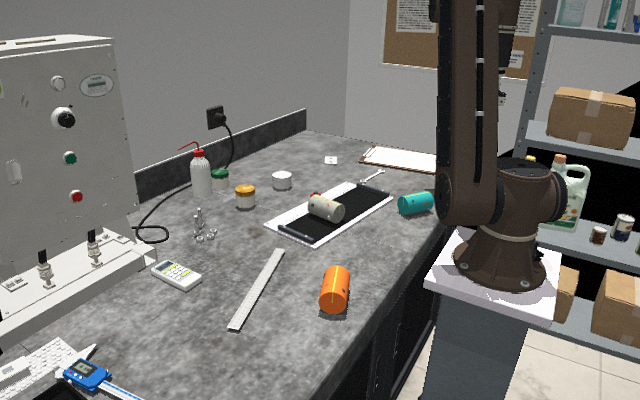

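Top picture: the grey core with the yellow line is at (303,219) on the black track, and the red pointer tip is at about (334,198). The look-alikes are orange (211,281) and turquoise (366,280), both off the board. The grey one on the track fits the description.

```bash
cat >> h.py <<'E'
from scipy.spatial.transform import Rotation as Ro
def world(n,save=None):
    im,d,c=shot(n,save)
    return im,d,pts(d,c,np.array(c['eye']),Ro.from_euler('xyz',c['orientation'],degrees=True).as_matrix())
E
python3 - <<'E'
from h import *
im,d,P=world('top','top1.png')
for p in [(303,219),(334,194),(343,215),(316,263),(290,143),(343,148),(415,214),(211,281),(366,280)]: print(p,P[p[1],p[0]].round(4))
h=cv2.cvtColor(im,cv2.COLOR_BGR2HSV)
roi=np.zeros(d.shape,bool);roi[180:258,255:390]=1
red=roi&(h[...,1]>150)&((h[...,0]<8)|(h[...,0]>172))&(h[...,2]>90)
print('red',P[red].round(3).tolist())
core=roi&(P[...,2]>.04)&(P[...,0]<.37+9)&~red
Q=P[core];print('core',len(Q),Q.min(0),Q.max(0),Q.mean(0))
blk=roi&(im.max(-1)<50); r=cv2.minAreaRect(P[blk][:,:2].astype(np.float32)*1000);print('track',r)
board=roi&(P[...,2]>.004)&(P[...,2]<.03); 
print('board',cv2.minAreaRect(P[board][:,:2].astype(np.float32)*1000))
cv2.imwrite('pics/c1.png',cv2.resize(im[175:260,250:390],None,fx=5,fy=5,interpolation=cv2.INTER_CUBIC))
E
```

```text
(303, 219) [0.5033 0.0342 0.071 ]
(334, 194) [ 0.597  -0.0744  0.0131]
(343, 215) [ 0.5224 -0.1053  0.0108]
(316, 263) [ 0.3553 -0.0092 -0.0045]
(290, 143) [0.77   0.0788 0.0615]
(343, 148) [ 0.7544 -0.1062  0.049 ]
(415, 214) [ 0.525  -0.3611  0.0048]
(211, 281) [0.2972 0.3443 0.0584]
(366, 280) [ 0.2972 -0.1764  0.0611]
red [[0.613, -0.064, 0.023], [0.614, -0.067, 0.021], [0.613, -0.071, 0.023], [0.616, -0.082, 0.004], [0.61, -0.064, 0.019], [0.61, -0.067, 0.02], [0.61, -0.071, 0.019], [0.61, -0.081, 0.02], [0.61, -0.085, 0.022], [0.61, -0.088, 0.019], [0.607, -0.064, 0.021], [0.607, -0.067, 0.021], [0.606, -0.085, 0.025], [0.606, -0.088, 0.023], [0.602, -0.063, 0.025], [0.603, -0.067, 0.019], [0.603, -0.085, 0.018], [0.603, -0.088, 0.021], [0.599, -0.064, 0.021], [0.6, -0.067, 0.019], [0.598, -0.07, 0.03], [0.597, -0.08, 0.034], [0.599, -0.085, 0.021], [0.599, -0.088, 0.02], [0.595, -0.063, 0.029], [0.596, -0.067, 0.018], [0.596, -0.071, 0.018], [0.597, -0.074, 0.013], [0.596, -0.078, 0.02], [0.596, -0.081, 0.02], [0.596, -0.085, 0.019], [0.596, -0.088, 0.018], [0.593, -0.067, 0.018], [0.592, -0.07, 0.021], [0.592, -0.074, 0.02], [0.592, -0.078, 0.021], [0.593, -0.081, 0.017], [0.593, -0.085, 0.018], [0.59, -0.067, 0.009], [0.59, -0.071, 0.014], [0.589, -0.074, 0.018], [0.59, -0.078, 0.013], [0.59, -0.082, 0.01], [0.586, -0.067, 0.013], [0.586, -0.071, 0.014], [0.585, -0.074, 0.019], [0.586, -0.078, 0.016], [0.583, -0.071, 0.012], [0.583, -0.074, 0.008], [0.58, -0.071, 0.008], [0.578, -0.074, 0.018], [0.575, -0.071, 0.015]]
core 555 [ 0.35095009 -0.0032851   0.04033852] [0.55411753 0.06928567 1.65090001] [0.48823771 0.02937753 0.18636854]
track ((451.88427734375, -19.092819213867188), (389.8009033203125, 205.4305419921875), 81.54288482666016)
board ((512.2892456054688, -31.26690673828125), (475.4422302246094, 273.6368103027344), 89.68983459472656)
```

View pics/c1.png

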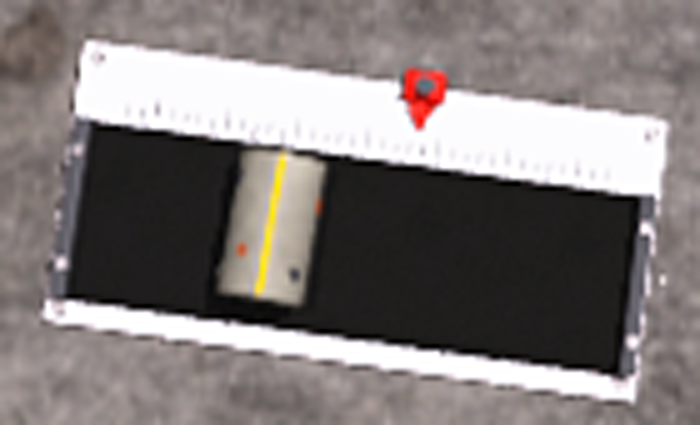

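The crop confirms it: grey flecked core with the yellow line on the black track, and the red pointer tip at (419,128) in the crop. Moving above it now.

Request:
step_arm:
  moves:
    - [[1.5,3.2,0.3,0.056,4],[1.5,3.2,0.3,0.056,4],[1.5,3.2,0.3,0.056,4],[1.5,3.2,0.3,0.056,4],[1.5,3.2,0.3,0.056,4],[1.5,3.2,0.3,0.056,4],[1.5,3.2,0.3,0.056,4],[1.5,3.2,0.3,0.056,4],[1.5,3.2,0.3,0.056,4],[1.5,3.2,0.3,0.056,4]]

```text
clock: 1.15
tool_pos: [0.3457, -0.3247, 0.2566]
orientation: [180.0, 0.0, -131.0]
force: [0.5, -0.7, -0.1]
opening: 0.0401
gripper_force: 0.0
```

Request:
step_arm:
  moves:
    - [[1.5,3.2,0.3,0.056,4],[1.5,3.2,0.3,0.056,4],[1.5,3.2,0.3,0.056,4],[1.5,3.2,0.3,0.056,4],[1.5,3.2,0.3,0.056,4],[1.5,3.2,0.3,0.056,4],[1.5,3.2,0.3,0.056,4],[1.5,3.2,0.3,0.056,4],[1.5,3.2,0.3,0.056,4],[0,0,0,0,4]]

```text
clock: 2.15
tool_pos: [0.4819, -0.0352, 0.2835]
orientation: [-180.0, 0.0, -101.9]
force: [-0.1, -0.0, -0.0]
opening: 0.0401
gripper_force: 0.0
```

```bash
python3 - <<'E'
from h import *
o=ctrl.get_obs();print(o['tool_pos'],o['orientation'],o['opening'],o['joint_pos'])
print(viewer.camera_info('wrist'))
im,d,P=world('wrist','w1.png')
E
```

```text
[ 0.48191688 -0.03519612  0.28353278] [-1.79983248e+02  1.95712137e-02 -1.01932043e+02] 0.040081321152083335 [ 1.92028215e+01  9.89577561e-02 -1.73221500e+01 -8.48030112e-03
 -7.25544339e+01 -3.11323267e+01]
{'camera_matrix': array([[335.21237243,   0.        , 320.31512444],
       [  0.        , 335.21237243, 198.8779034 ],
       [  0.        ,   0.        ,   1.        ]]), 'k1': 0.0010708106666922927, 'eye': array([ 0.4669377 , -0.11335777,  0.44269258]), 'orientation': array([1.63020408e+02, 2.59496878e-02, 1.68012610e+02])}
```

View pics/w1.png

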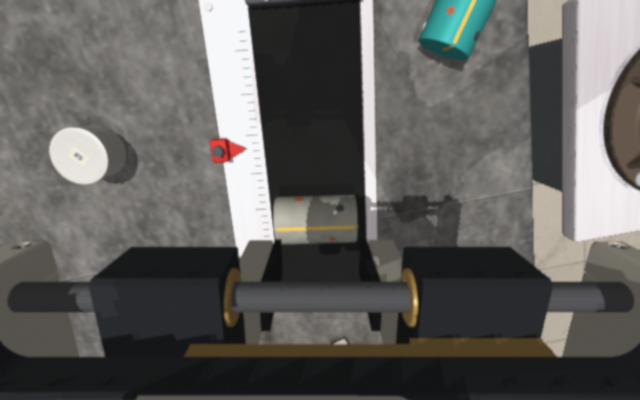

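Wrist picture: core at (316,218), yellow line at row 229, pointer tip at (246,149). Track edges run about column 250–270 and 362.

```bash
cat >> h.py <<'E'
from scipy.optimize import least_squares
def measure(cx,cy,n='wrist',save=None,edge=True):
    im,d,P=world(n,save)
    ok=d>0
    m=ok&(P[...,2]>.045)&(P[...,2]<.078)&(np.hypot(P[...,0]-cx,P[...,1]-cy)<.065)
    Q=P[m]
    def f(p):  # axis: offset c along board-ish y, yaw a, height zc
        a=p[1]; s=-(Q[:,0]-cx)*np.sin(a)+(Q[:,1]-p[0])*np.cos(a)
        return np.hypot(s,Q[:,2]-p[2])-.03
    r=least_squares(f,[cy,np.radians(-9),.04],loss='soft_l1',f_scale=.002)
    c,a,z=r.x; u=np.array([np.cos(a),np.sin(a)])
    t=(Q[:,:2]-[cx,c])@u; lo,hi=np.percentile(t,[.5,99.5])
    mid=np.array([cx,c])+u*(lo+hi)/2
    print('core n',len(Q),'mid',mid.round(4),'yaw',np.degrees(a).round(2),'z',z.round(4),'len',(hi-lo).round(4),'rms',np.sqrt((f(r.x)**2).mean()).round(4))
    return im,d,P,mid,a
E
python3 - <<'E'
from h import *
im,d,P,mid,a=measure(.503,.034)
g=im.max(-1)
# track edges: per row, dark interval of z~.01
A,B=[],[]
for v in list(range(15,185,3)):
    s=g[v,200:420]; dk=np.where(s<60)[0]+200
    k=dk[(dk>235)&(dk<370)]
    A.append(P[v,k.min()]);B.append(P[v,k.max()])
for E_ in(A,B):
    E_=np.array(E_); p=np.polyfit(E_[:,1],E_[:,0],1); res=E_[:,0]-np.polyval(p,E_[:,1])
    w=abs(res)<.004;p=np.polyfit(E_[w,1],E_[w,0],1);print('edge x=%.4f*y+%.4f'%tuple(p),w.sum(),'angle',-np.degrees(np.arctan(p[0])),'z',np.median(E_[:,2]))
h=cv2.cvtColor(im,cv2.COLOR_BGR2HSV)
red=(h[...,1]>140)&((h[...,0]<8)|(h[...,0]>172))&(h[...,2]>90);red[:100]=0;red[175:]=0;red[:,270:]=0
v,u=np.where(red)
for c in sorted(set(u))[::2]:
    r=v[u==c];print(c,r.min(),r.max(),P[int(r.mean()),c].round(4))
E
```

```text
core n 3668 mid [0.5034 0.0304] yaw -10.16 z 0.0406 len 0.0987 rms 0.0007
edge x=0.1460*y+0.5588 57 angle -8.305285589883175 z 0.010723284433358904
edge x=0.1489*y+0.4336 57 angle -8.471635050070603 z 0.01120631763278579
209 142 146 [ 0.6128 -0.0895  0.0221]
211 141 158 [ 0.6112 -0.0855  0.0227]
213 141 163 [ 0.6077 -0.0808  0.0302]
215 140 163 [ 0.605  -0.0814  0.0302]
217 140 163 [ 0.6029 -0.0808  0.0291]
219 141 163 [ 0.6007 -0.0792  0.0297]
221 141 163 [ 0.5982 -0.0787  0.03  ]
223 141 162 [ 0.5983 -0.0774  0.0219]
225 142 162 [ 0.5959 -0.0758  0.0229]
227 143 161 [ 0.5944 -0.075   0.0198]
229 144 159 [ 0.5932 -0.0751  0.0145]
231 145 157 [ 0.5905 -0.0747  0.015 ]
233 146 156 [ 0.5882 -0.0741  0.0144]
235 147 155 [ 0.5852 -0.0737  0.0161]
237 147 153 [ 0.5826 -0.0743  0.0154]
239 148 152 [ 0.5802 -0.0737  0.0148]
241 149 151 [ 0.5775 -0.0733  0.0156]
```

Request:
step_arm:
  moves:
    - [[0.4,1.2,-3,0.005,4],[0.4,1.2,-3,0.005,4],[0.4,1.2,-3,0.005,4],[0.4,1.2,-3,0.005,4],[0.3,1.2,-3,0.005,4],[0.3,1.2,-2.5,0.006,4],[0,0,-2,0,4],[0,0,-1,0,4],[0,0,-0.2,0,4],[0,0,0,0,4]]

```text
clock: 3.25
tool_pos: [0.5026, 0.0334, 0.077]
orientation: [-180.0, -0.0, -100.5]
force: [-0.2, -0.4, -0.3]
opening: 0.0402
gripper_force: 0.0
```

```bash
python3 - <<'E'
from h import *
o=ctrl.get_obs();print(o['tool_pos'],o['orientation'],o['force'])
im,d,P,mid,a=measure(.503,.034,'wrist','w2.png')
measure(.503,.034,'top')
measure(.503,.034,'side','s2.png')
E
```

```text
[0.50257916 0.03336754 0.07698863] [-1.79987005e+02 -5.27937794e-03 -1.00471148e+02] [-0.18068712 -0.43942821 -0.27943258]
core n 13388 mid [0.5045 0.0321] yaw -10.09 z 0.0413 len 0.098 rms 0.0006
core n 7 mid [0.4811 0.0411] yaw 79.23 z 0.0609 len 0.038 rms 0.0009
core n 452 mid [0.501  0.0338] yaw -10.54 z 0.0391 len 0.1018 rms 0.0044
```

View pics/w2.png

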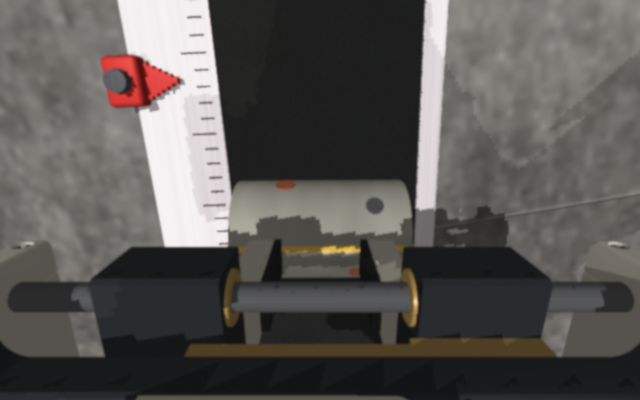

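Wrist picture: core is right under the fingers, which are 40 mm apart along its length; pointer tip at (182,81). Feeling for contact.

Request:
step_arm:
  moves:
    - [[0.05,0.25,0,0,4],[0.05,0.25,0,0,4],[0,0,-0.3,0,4],[0,0,-0.2,0,4],[0,0,-0.1,0,4],[0,0,0,0,4]]

```text
clock: 4.0
tool_pos: [0.5033, 0.0389, 0.0703]
orientation: [180.0, -0.0, -100.4]
force: [0.4, 0.6, -0.2]
opening: 0.04
gripper_force: 0.0
```

Request:
step_arm:
  moves:
    - [[0,0,-0.05,0,4],[0,0,0,0,4]]

```text
clock: 4.2
tool_pos: [0.5034, 0.0389, 0.0702]
orientation: [180.0, -0.0, -100.4]
force: [-1.9, -0.0, 2.6]
opening: 0.0399
gripper_force: 1.5
```

Request:
step_arm:
  moves:
    - [[0,0,-0.03,0,4],[-0.04,-0.3,-0.01,0.003,4],[-0.04,-0.3,0,0.003,4],[-0.04,-0.3,0,0.003,4],[-0.04,-0.3,0,0.003,4],[-0.04,-0.3,0,0.003,4]]

```text
clock: 4.8
tool_pos: [0.501, 0.0237, 0.0701]
orientation: [180.0, -0.0, -99.6]
force: [-4.7, 0.8, 8.3]
opening: 0.0401
gripper_force: 4.5
```

```bash
python3 - <<'E'
from h import *
o=ctrl.get_obs();print(o['tool_pos'],o['orientation'],o['force'])
measure(.503,.026,'wrist','w3.png')
E
```

```text
[0.50097401 0.0237412  0.07007029] [ 1.79969517e+02 -8.20429719e-03 -9.95726434e+01] [-4.71983049  0.83226694  8.27465745]
core n 13066 mid [0.5028 0.024 ] yaw -9.99 z 0.0409 len 0.098 rms 0.0011
```

Request:
step_arm:
  moves:
    - [[-0.05,-0.3,-0.03,0.006,4],[-0.05,-0.3,0,0.006,4],[-0.05,-0.3,0,0.006,4],[-0.05,-0.3,0,0.006,4],[-0.05,-0.2,0,0.006,4],[0,0,0,0,4]]

```text
clock: 5.45
tool_pos: [0.4993, 0.0098, 0.07]
orientation: [-179.9, 0.0, -97.8]
force: [-2.9, 0.1, 7.3]
opening: 0.0401
gripper_force: 4.0
```

```bash
python3 - <<'E'
from h import *
o=ctrl.get_obs();print(o['tool_pos'],o['orientation'],o['force'])
measure(.503,.018,'wrist','w4.png')
E
```

```text
[0.49926405 0.0097885  0.07001415] [-1.79947623e+02  1.79756334e-02 -9.78476590e+01] [-2.85713316  0.05687821  7.29701724]
core n 10747 mid [0.5021 0.0174] yaw -9.53 z 0.041 len 0.0978 rms 0.0015
```

Request:
step_arm:
  moves:
    - [[0,0,0.3,0,4],[0,0,0.5,-0.015,4],[0.15,0.8,0,-0.015,4],[0.15,0.8,0,0,4],[0,0,0,0,4]]

```text
clock: 6.0
tool_pos: [0.5024, 0.027, 0.0773]
orientation: [-180.0, 0.0, -99.5]
force: [0.1, 0.8, 0.2]
opening: 0.04
gripper_force: 0.0
```

```bash
python3 - <<'E'
from h import *
o=ctrl.get_obs();print(o['tool_pos'],o['orientation'],o['force'])
measure(.503,.018,'wrist','w5.png')
E
```

```text
[0.50236921 0.02704567 0.07731623] [-1.79983000e+02  8.92995921e-03 -9.95091094e+01] [0.0663538  0.84222291 0.23471494]
core n 15162 mid [0.5016 0.017 ] yaw -9.54 z 0.0407 len 0.0982 rms 0.0006
```

Request:
step_arm:
  moves:
    - [[0,-0.15,-0.4,0,4.4],[0,0,-0.27,0,4.4],[0,0,-0.1,0,4.4],[-0.05,-0.3,-0.04,0.006,4.4],[-0.05,-0.3,0,0.006,4.4],[-0.05,-0.3,0,0.006,4.4],[-0.05,-0.3,0,0.006,4.4],[-0.05,-0.3,0,0.006,4.4],[-0.05,-0.3,0,0.006,4.4]]

```text
clock: 6.95
tool_pos: [0.4992, 0.0062, 0.07]
orientation: [-180.0, 0.0, -97.5]
force: [-3.3, 0.7, 11.5]
opening: 0.044
gripper_force: 5.5
```

Request:
step_arm:
  moves:
    - [[-0.05,-0.3,0,0.006,4.4],[-0.05,-0.3,0,0.006,4.4],[-0.05,-0.3,0,0.006,4.4],[-0.03,-0.2,0,0.006,4.4],[0,0,0,0,4.4],[0,0,0.3,0,4.4],[0.05,0.3,0.5,-0.012,4.4],[0.1,0.8,0,-0.012,4.4],[0.1,0.6,0,-0.012,4.4],[0,0,0,0,4.4]]

```text
clock: 7.95
tool_pos: [0.4998, 0.0134, 0.0771]
orientation: [180.0, 0.0, -98.2]
force: [1.1, 0.6, -0.6]
opening: 0.0438
gripper_force: 0.0
```

```bash
python3 - <<'E'
from h import *
o=ctrl.get_obs();print(o['tool_pos'],o['orientation'],o['force'])
measure(.501,.004,'wrist','w6.png')
E
```

```text
[0.49984638 0.01336837 0.07711284] [ 1.79999859e+02  3.08143752e-03 -9.81759456e+01] [ 1.11550987  0.55885369 -0.60753062]
core n 15495 mid [0.4996 0.0023] yaw -9.03 z 0.0408 len 0.0982 rms 0.0006
```

Request:
step_arm:
  moves:
    - [[-0.05,-0.3,-0.4,0,4.4],[0,0,-0.27,0,4.4],[0,0,-0.08,0,4.4],[-0.05,-0.3,-0.04,0.006,4.4],[-0.05,-0.3,0,0.006,4.4],[-0.05,-0.3,0,0.006,4.4],[-0.05,-0.3,0,0.006,4.4],[-0.05,-0.3,0,0.006,4.4],[-0.05,-0.3,0,0.006,4.4]]

```text
clock: 8.9
tool_pos: [0.4965, -0.0089, 0.0701]
orientation: [-179.9, 0.0, -96.1]
force: [-2.8, 0.9, 10.1]
opening: 0.0442
gripper_force: 5.0
```

Request:
step_arm:
  moves:
    - [[-0.05,-0.3,0,0.006,4.4],[-0.05,-0.3,0,0.006,4.4],[-0.05,-0.3,0,0.006,4.4],[-0.03,-0.2,0,0.006,4.4],[0,0,0,0,4.4],[0,0,0.3,0,4.4],[0.05,0.3,0.5,-0.02,4.4],[0.1,0.7,0,-0.02,4.4],[0.1,0.5,0,-0.02,4.4],[0,0,0,0,4.4]]

```text
clock: 9.9
tool_pos: [0.497, -0.004, 0.0774]
orientation: [180.0, -0.0, -98.2]
force: [0.2, 0.4, -0.1]
opening: 0.044
gripper_force: 0.0
```

```bash
python3 - <<'E'
from h import *
o=ctrl.get_obs();print(o['tool_pos'],o['orientation'],o['force'])
measure(.499,-.012,'wrist','w7.png')
E
```

```text
[ 0.49696177 -0.00403622  0.07736139] [ 1.79998290e+02 -2.17229344e-04 -9.82165599e+01] [ 0.17547323  0.37181501 -0.05690032]
core n 14925 mid [ 0.4977 -0.0122] yaw -8.08 z 0.0408 len 0.0981 rms 0.0006
```

Request:
step_arm:
  moves:
    - [[0,0,-0.4,-0.002,4.4],[0,0,-0.27,-0.002,4.4],[0,0,-0.08,0,4.4],[-0.04,-0.3,-0.04,0,4.4],[-0.04,-0.3,0,0,4.4],[-0.04,-0.3,0,0,4.4],[-0.05,-0.3,0,0,4.4],[-0.04,-0.3,0,0,4.4],[-0.05,-0.3,0,0,4.4]]

```text
clock: 10.85
tool_pos: [0.4941, -0.0229, 0.0701]
orientation: [180.0, -0.0, -98.4]
force: [-3.3, 0.8, 11.6]
opening: 0.044
gripper_force: 5.3
```

Request:
step_arm:
  moves:
    - [[-0.04,-0.3,0,0,4.4],[-0.05,-0.3,0,0,4.4],[-0.04,-0.3,0,0,4.4],[-0.03,-0.2,0,0,4.4],[0,0,0,0,4.4],[0,0,0.3,0,4.4],[0.05,0.3,0.5,0,4.4],[0.1,0.7,0,0,4.4],[0.1,0.5,0,0,4.4],[0,0,0,0,4.4]]

```text
clock: 11.85
tool_pos: [0.4954, -0.0178, 0.0773]
orientation: [-180.0, 0.0, -98.4]
force: [0.5, -0.2, 0.3]
opening: 0.0438
gripper_force: 0.0
```

```bash
python3 - <<'E'
from h import *
o=ctrl.get_obs();print(o['tool_pos'],o['orientation'],o['force'])
measure(.497,-.027,'wrist','w8.png')
E
```

```text
[ 0.49535432 -0.01776964  0.07734542] [-1.79998337e+02  3.03001893e-03 -9.83735407e+01] [ 0.52249612 -0.21025813  0.25670432]
core n 15119 mid [ 0.4957 -0.0269] yaw -8.14 z 0.0408 len 0.0982 rms 0.0006
```

Request:
step_arm:
  moves:
    - [[-0.01,-0.1,-0.4,-0.002,4.4],[0,0,-0.27,-0.001,4.4],[0,0,-0.08,0,4.4],[-0.04,-0.3,-0.04,0,4.4],[-0.04,-0.3,0,0,4.4],[-0.04,-0.3,0,0,4.4],[-0.05,-0.3,0,0,4.4],[-0.04,-0.3,0,0,4.4],[-0.05,-0.3,0,0,4.4]]

```text
clock: 12.8
tool_pos: [0.4923, -0.038, 0.0701]
orientation: [180.0, -0.0, -98.6]
force: [-3.4, 1.0, 9.5]
opening: 0.044
gripper_force: 4.9
```

Request:
step_arm:
  moves:
    - [[-0.04,-0.3,0,0,4.4],[-0.05,-0.3,0,0,4.4],[-0.04,-0.3,0,0,4.4],[-0.03,-0.2,0,0,4.4],[0,0,0,0,4.4],[0,0,0.3,0,4.4],[0.05,0.3,0.5,0,4.4],[0.1,0.7,0,0,4.4],[0.1,0.5,0,0,4.4],[0,0,0,0,4.4]]

```text
clock: 13.8
tool_pos: [0.4935, -0.0328, 0.0775]
orientation: [-180.0, 0.0, -98.5]
force: [0.3, -0.1, 0.6]
opening: 0.0441
gripper_force: 0.0
```

```bash
python3 - <<'E'
from h import *
o=ctrl.get_obs();print(o['tool_pos'],o['orientation'],o['force'])
im,d,P,mid,a=measure(.495,-.042,'wrist','w9.png')
h=cv2.cvtColor(im,cv2.COLOR_BGR2HSV)
red=(h[...,1]>140)&((h[...,0]<8)|(h[...,0]>172))&(h[...,2]>90)&(P[...,0]>.556)&(P[...,2]<.04)
v,u=np.where(red)
for c in sorted(set(u))[-40::3]:
    r=v[u==c];print(c,r.min(),r.max(),P[int(r.mean()),c].round(4))
g=im.max(-1)
E
```

```text
[ 0.49354356 -0.0327749   0.07747356] [-1.79996650e+02  4.31355334e-03 -9.85451558e+01] [ 0.33095146 -0.07776487  0.56868585]
core n 15058 mid [ 0.4936 -0.0416] yaw -8.12 z 0.0408 len 0.098 rms 0.0006
156 159 202 [ 0.5969 -0.0766  0.0237]
159 164 201 [ 0.5959 -0.0748  0.0226]
162 182 200 [ 0.5964 -0.0683  0.0212]
165 163 180 [ 0.594  -0.0801  0.0144]
168 164 195 [ 0.5934 -0.0745  0.0147]
171 167 193 [ 0.5913 -0.0736  0.0153]
174 168 191 [ 0.5898 -0.0738  0.0139]
177 169 190 [ 0.5878 -0.0734  0.0138]
180 171 188 [ 0.5851 -0.0734  0.0152]
183 172 187 [ 0.5833 -0.073   0.0149]
186 174 185 [ 0.5813 -0.0727  0.0147]
189 174 183 [ 0.5794 -0.073   0.0141]
192 176 181 [ 0.5774 -0.0726  0.014 ]
195 177 180 [ 0.5752 -0.0724  0.0145]
```

View pics/w9.png

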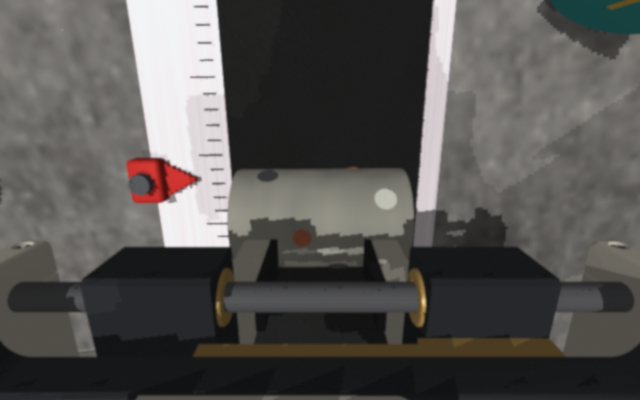

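Request:
step_arm:
  moves:
    - [[-0.01,-0.1,-0.4,0,4.4],[0,0,-0.27,0,4.4],[0,0,-0.08,0,4.4],[-0.04,-0.3,-0.04,-0.001,4.4],[-0.04,-0.3,0,-0.001,4.4],[-0.04,-0.3,0,-0.001,4.4],[-0.05,-0.3,0,-0.001,4.4],[-0.04,-0.3,0,-0.001,4.4],[-0.05,-0.3,0,-0.001,4.4]]

```text
clock: 14.75
tool_pos: [0.4905, -0.0529, 0.0701]
orientation: [180.0, -0.0, -98.9]
force: [-2.8, 1.5, 8.8]
opening: 0.0439
gripper_force: 4.3
```

Request:
step_arm:
  moves:
    - [[-0.04,-0.3,0,-0.001,4.4],[-0.04,-0.2,0,-0.001,4.4],[-0.01,-0.1,0,0,4.4],[0,0,0,0,4.4],[0,0,0.3,0,4.4],[0.05,0.3,0.5,0,4.4],[0.1,0.5,0,0,4.4],[0.05,0.2,0,0,4.4],[0,0,0,0,4.4]]

```text
clock: 15.65
tool_pos: [0.4918, -0.0481, 0.0775]
orientation: [180.0, -0.0, -99.0]
force: [0.2, -0.3, 0.4]
opening: 0.0441
gripper_force: 0.0
```

```bash
cat >> h.py <<'E'
def check(cx,cy,save):
    o=ctrl.get_obs();print(o['tool_pos'],o['orientation'][2],o['force'])
    im,d,P,mid,a=measure(cx,cy,'wrist',save)
    h=cv2.cvtColor(im,cv2.COLOR_BGR2HSV)
    red=(h[...,1]>140)&((h[...,0]<8)|(h[...,0]>172))&(h[...,2]>90)&(P[...,0]>.556)&(P[...,2]<.04)
    v,u=np.where(red)
    for c in sorted(set(u))[-12::3]:
        r=v[u==c];print(c,r.min(),r.max(),P[int(r.mean()),c].round(4))
    b=np.radians(-8.39);y=np.array([-np.sin(b),np.cos(b)])
    c=sorted(set(u))[-2];t=P[int(v[u==c].mean()),c][:2]
    print('core-tip along board y mm',1000*(mid-t)@y)
E
python3 -c "
from h import *
check(.491,-.055,'w10.png')"
```

```text
[ 0.49177481 -0.04814178  0.07751472] -99.02399866717946 [ 0.16425249 -0.26836353  0.36491026]
core n 14419 mid [ 0.4919 -0.0538] yaw -8.1 z 0.0408 len 0.098 rms 0.0006
187 195 208 [ 0.5832 -0.0732  0.0141]
190 196 206 [ 0.5803 -0.0733  0.016 ]
193 197 205 [ 0.5789 -0.0727  0.0145]
196 199 204 [ 0.5769 -0.0723  0.0145]
core-tip along board y mm 6.111517507235688
```

Request:
step_arm:
  moves:
    - [[0,0,-0.4,0,4.4],[0,0,-0.27,0,4.4],[0,0,-0.09,0,4.4],[-0.04,-0.25,-0.04,-0.002,4.4],[-0.04,-0.25,0,-0.002,4.4],[-0.04,-0.25,0,-0.002,4.4],[-0.03,-0.25,0,-0.002,4.4],[-0.03,-0.2,0,0,4.4],[0,0,0,0,4.4]]

```text
clock: 16.6
tool_pos: [0.4899, -0.061, 0.0701]
orientation: [-180.0, -0.0, -99.5]
force: [-2.3, 0.5, 7.9]
opening: 0.0437
gripper_force: 4.1
```

Request:
step_arm:
  moves:
    - [[0,0,0.3,0,4.4],[0,0,0.5,0,4.4],[0.05,0.6,0,0,4.4],[0,0,0,0,4.4]]

```text
clock: 17.0
tool_pos: [0.4907, -0.054, 0.0778]
orientation: [-180.0, 0.0, -99.5]
force: [-0.1, 0.8, 1.1]
opening: 0.0442
gripper_force: 0.0
```

```bash
python3 -c "
from h import *
check(.491,-.06,'w11.png')"
```

```text
[ 0.49069305 -0.05400265  0.07776902] -99.49519004327404 [-0.06826815  0.76252061  1.07989709]
core n 14506 mid [ 0.4909 -0.0602] yaw -8.07 z 0.0407 len 0.0981 rms 0.0006
188 204 217 [ 0.5831 -0.0732  0.0141]
191 205 215 [ 0.5808 -0.073   0.0146]
194 206 214 [ 0.5785 -0.0728  0.0152]
197 208 212 [ 0.5767 -0.0723  0.0146]
core-tip along board y mm -0.8068908435593495
```

Request:
step_arm:
  moves:
    - [[0,0,1,0.005,4.4],[0,0,2,0.01,4.4],[0,0.6,2.5,0.005,4.4],[0,0.6,2.5,0,4.4],[0,0.6,2,0,4.4],[0,0.6,1,0,4.4],[0,0,0,0,4.4],[0,0,0,0,4.4]]

```text
clock: 17.85
tool_pos: [0.49, -0.0305, 0.187]
orientation: [180.0, -0.0, -98.3]
force: [-0.5, -0.1, -0.3]
opening: 0.0441
gripper_force: 0.0
```

```bash
python3 - <<'E'
from h import *
check(.491,-.06,'w12.png')
z=np.load('pics/w12.png.npz');im,d=z['im'],z['d'];c=viewer.camera_info('wrist')
P=pts(d,c,np.array(c['eye']),Ro.from_euler('xyz',c['orientation'],degrees=True).as_matrix())
g=im.max(-1)
blk=(g<60)&(P[...,2]>.003)&(P[...,2]<.018)&(P[...,0]>.40)&(P[...,0]<.58)&(d>0)
A,B=[],[]
for v in range(5,215,3):
    k=np.where(blk[v])[0]
    if len(k)>20: A.append(P[v,k.min()]);B.append(P[v,k.max()])
for E_ in(A,B):
    E_=np.array(E_);w=np.ones(len(E_),bool)
    for _ in range(4):
        p=np.polyfit(E_[w,1],E_[w,0],1);w=abs(E_[:,0]-np.polyval(p,E_[:,1]))<.002
    print('edge',p,w.sum(),-np.degrees(np.arctan(p[0])))
E
```

```text
[ 0.48995292 -0.03052385  0.18704233] -98.34844652449924 [-0.52065718 -0.09466074 -0.26361462]
core n 7678 mid [ 0.4907 -0.0605] yaw -8.14 z 0.0404 len 0.0983 rms 0.0006
219 145 157 [ 0.586  -0.0735  0.015 ]
222 147 156 [ 0.5834 -0.073   0.0138]
225 148 154 [ 0.5799 -0.0727  0.0156]
228 150 153 [ 0.5774 -0.0722  0.0143]
core-tip along board y mm -1.013515200591625
edge [0.14419867 0.55961784] 48 -8.205414900390641
edge [0.14648123 0.43304275] 48 -8.333490050140812
```

View pics/w12.png

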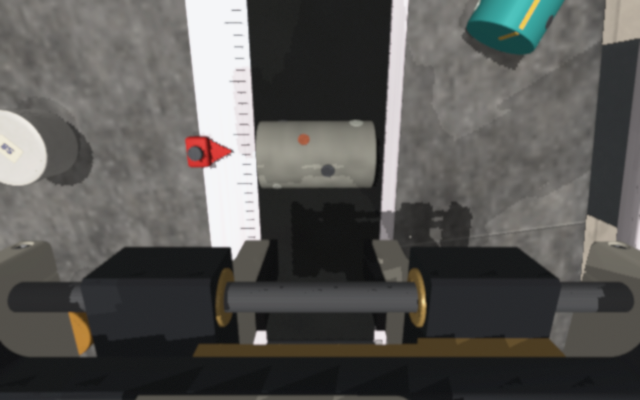

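Wrist picture from higher up: the core's axis is at about row 154, in line with the pointer tip at (232,152). The core lies square on the track, with the tool clear of it. The measured offset is under 1 mm and the skew about 0.2°, so I'm handing in.

```bash
python3 -c "
from h import *
print(close_job())"
```

```text
the job is handed in; nothing more can be done
None
```

The core was rolled to the pointer in seven fingertip strokes, resting about 1 mm past its tip line by my last measurement and within about 0.2° of square across the track; the job is handed in at about 18 s on the robot's clock.

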